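Set up the clamping board with the bench stops

ROBOT

A 6-joint arm with a two-finger parallel gripper is mounted at the origin on the work surface. World frame = base frame: x ahead of the robot, y to its left, z up, the work surface at z = 0. Lengths are in m, angles in rad, forces in N, time in s.
With the tool pointing down it reaches from about 0.35 to 0.775 m from the base axis. Payload 7.3 kg.
Tool frame: the origin (TCP) lies at the very end of the fingers, on their centre line; the grasp point (between the pads) lies 19 mm behind it (robot.hold_point_z is the distance from the TCP to the grasp point, in m); z points along the fingers, y is the direction in which the jaws open and shut (so a half turn about z gives the same grasp; the last joint's range is limited). The gripper opens to 92 mm and grips with 3 to 60 N. Pads are 19 mm wide; open, the fingers measure 130 mm over their backs; the gripper's body (75 mm by 190 mm) begins 47 mm behind the grasp point.
Start: joints at [1.086, 0.342, 1.524, -0, 1.275, -0.146], TCP at [0.174, 0.495, 0.227] pointing down, gripper open.
Joint ranges: [-2.53, 2.53], [-0.77, 2.02], [0.04, 2.7], [-1, 4.14], [0.28, 2.66], [-3.11, 3.11]. Speed limits (rad/s): [2.57, 2.57, 3.14, 3.14, 3.14, 3.14].

INTERFACE

Orientations are given as [roll, pitch, yaw] about the fixed x, y, z axes, in that order (R = Rz(yaw) Ry(pitch) Rx(roll)).
In Python, from cell import monitor, viewer, robot gives the robot as it stands.
- The arm moves only by the tool move_arm, never from a script. Its argument "deltas" is a list of rows, each an object of numbers: "x", "y", "z": the shift along the tool's x, y, z in m; "wx", "wy", "wz": the turn, a rotation vector about the tool's x, y, z in degrees; "hand": the opening, from 0 (shut) to 1 (fully open). In form: [{"x": .., "y": .., "z": .., "wx": .., "wy": .., "wz": .., "hand": ..}, ...]. A call has 1 to 8 rows; each row is the pose to reach, as a shift and turn from the pose commanded when the call began, along the tool's axes at that moment; what a row does not reach only later rows make up. A row lasts 1/8 s, in which the tool goes at most 62.5 mm and 10.7 degrees, less where a joint would pass 70% of its speed; a pose out of reach is approached as far as the arm can. A call with a gripper value outside its range is refused whole. The fingers move at their own pace and stop on an object; "grip_force" is the grip in N (left out, the last holds). Time passes only in rows, so rows that repeat a pose let the fingers close. It gives the time, the measured TCP pose, the force and the opening at its end, in the units of the state.
- monitor.observe(): the state, without advancing time (a new reading comes with each control period).
- viewer.read_camera(name): name is "scene" or "top" or "wrist"; returns the picture (480x640x3 uint8, red, green, blue); there is no depth.
- viewer.camera_params(name): a dict with "camera_matrix" (3x3 intrinsics, pixels), "k1" (the pictures are not rectified: a ray, as slopes to the right and down, at radius r is drawn at 1 + k1 r^2 times it, then the intrinsics apply), "R" (3x3) and "t" (3): a world point X has camera coordinates R X + t. Camera axes: x right, y down, z forward; pixel columns grow to the right and rows downward; lengths in m; the calibration is good to about 2 mm. A picture is of the moment at which its call begins: read the wrist's pose just before it. camera_params takes no time and is no camera call; for the wrist camera it gives the pose at the moment of the call.
- robot.hand_in(): hands the job in, once; it reports no verdict.
The state is a dict: "time": time; "qpos": joint angles; "qvel": joint speeds; "joint_efforts": joint torques, N m; "tool_pos": TCP position; "tool_rot": TCP orientation; "contact_force": force on the tool from outside, world axes, zero at the start; "torque": the same for the moment, N m; "opening": finger opening in m.
Only numpy, scipy, OpenCV 4.12 (cv2) and the standard library are available. Lean on these libraries where they do the work, as an engineer would, in place of code of your own. Each camera call takes 0.05 s, during which the arm holds its last target. There are 200 camera calls.

TASK

Get the clamping board ready: swing the lid of the bench-stop case up and over, past vertical, and let go so that it stays open by itself, then take out every bench stop in it and plug each one foot first into a square hole of the board (any hole, one stop per hole) until it is fully home and upright. With all of them plugged in, shut the case again, and leave the other things on the bench where they are.

Things in the scene. Friction and masses are not known exactly. Their poses are not given: they have to be found in the camera images.
- case: Bench-stop case, fixed to the bench: a pale plywood block 130 (x) by 270 (y) by 24 mm high with four open-topped rectangular pockets in a row along its y, at y = -105, -35, 35, 105 mm; each pocket is 60 (x) by 44 (y) mm, its floor 8 mm above the bench. Origin: centre of its underside, on the bench. Its -x side is the front, where the lid's tongue is; it may be turned by up to about 0.25 rad.
- lid (a joint): Angle of the case's dark wooden shell lid, rad: 0 shut, 1.57 vertical, 1.85 fully open, leaning back on its stop, when its tongue reaches up to 195 mm above the bench. Hinge along the case's y, at the back. 0.35 kg, softly damped (no springs): from below about 1.0 rad it sinks shut by itself, from above about 1.2 rad it sinks open by itself.
- lid_hinge (a point): Point on the lid's hinge line, in the middle: 65 mm behind (+x of) the case's origin, 24 mm above the bench. Its frame turns with the lid: with the lid shut, its axes equal those of the case. The shut lid covers 130 by 270 mm and is 54 mm tall (top 78 mm above the bench), walls 8 mm.
- lid_tongue (a point): Middle of the grip part of the lid's brass tongue, which sticks out 45 mm from the middle of the lid's front wall: 22 mm wide along y, 12 mm thick. This point is 30 mm out from the front wall; in the lid_hinge frame it is at (-160, 0, 20) mm. It stands 44 mm above the bench when the lid is shut and points up when the lid is vertical.
- board: Clamping board, fixed to the bench: pale beech board 200 (x) by 260 (y) by 35 mm thick with six square holes in two rows of three. Origin: centre of its underside, on the bench.
- board_hole0 (a point): Centre of the mouth of a square hole in the clamping board, level with its top face (35 mm above the bench), at x = -50, y = -85 mm of the board; axes as the board's. Hole 36 by 36 mm, 22 mm deep, flat bottom, mouth chamfered 2.5 mm.
- board_hole1 (a point): Centre of the mouth of a square hole in the clamping board, level with its top face (35 mm above the bench), at x = -50, y = 0 mm of the board; axes as the board's. Hole 36 by 36 mm, 22 mm deep, flat bottom, mouth chamfered 2.5 mm.
- board_hole2 (a point): Centre of the mouth of a square hole in the clamping board, level with its top face (35 mm above the bench), at x = -50, y = 85 mm of the board; axes as the board's. Hole 36 by 36 mm, 22 mm deep, flat bottom, mouth chamfered 2.5 mm.
- board_hole3 (a point): Centre of the mouth of a square hole in the clamping board, level with its top face (35 mm above the bench), at x = 50, y = -85 mm of the board; axes as the board's. Hole 36 by 36 mm, 22 mm deep, flat bottom, mouth chamfered 2.5 mm.
- board_hole4 (a point): Centre of the mouth of a square hole in the clamping board, level with its top face (35 mm above the bench), at x = 50, y = 0 mm of the board; axes as the board's. Hole 36 by 36 mm, 22 mm deep, flat bottom, mouth chamfered 2.5 mm.
- board_hole5 (a point): Centre of the mouth of a square hole in the clamping board, level with its top face (35 mm above the bench), at x = 50, y = 85 mm of the board; axes as the board's. Hole 36 by 36 mm, 22 mm deep, flat bottom, mouth chamfered 2.5 mm.
- stop0: Bench stop (2 to 4 present, all alike; None if absent), 0.16 kg: dark steel foot 34 x 34 x 24 mm high, lowest 5 mm tapered; on it a pale beech grip post 22 x 22 mm, 34 mm high, parallel to the foot. Origin: centre of the foot's underside, z along the post. Starts upright in a pocket of the case, about square with it. Fully home in a hole, the foot stands 2 mm above the board.
- stop1: Bench stop (2 to 4 present, all alike; None if absent), 0.16 kg: dark steel foot 34 x 34 x 24 mm high, lowest 5 mm tapered; on it a pale beech grip post 22 x 22 mm, 34 mm high, parallel to the foot. Origin: centre of the foot's underside, z along the post. Starts upright in a pocket of the case, about square with it. Fully home in a hole, the foot stands 2 mm above the board.
- stop2: Bench stop (2 to 4 present, all alike; None if absent), 0.16 kg: dark steel foot 34 x 34 x 24 mm high, lowest 5 mm tapered; on it a pale beech grip post 22 x 22 mm, 34 mm high, parallel to the foot. Origin: centre of the foot's underside, z along the post. Starts upright in a pocket of the case, about square with it. Fully home in a hole, the foot stands 2 mm above the board.
- stop3: Bench stop (2 to 4 present, all alike; None if absent), 0.16 kg: dark steel foot 34 x 34 x 24 mm high, lowest 5 mm tapered; on it a pale beech grip post 22 x 22 mm, 34 mm high, parallel to the foot. Origin: centre of the foot's underside, z along the post. Starts upright in a pocket of the case, about square with it. Fully home in a hole, the foot stands 2 mm above the board.
- chisel: Chisel-like hand tool lying between case and board, 200 mm long; not part of the job, to be left where it is.
- pencil: Wooden pencil lying between case and board, 140 mm long, 8 mm thick; not part of the job, to be left where it is.
- offcut2: Wood offcut 70 by 50 by 40 mm at the right; not part of the job, to be left where it is.
- jar: Open steel cup, 80 mm wide, 90 mm tall, at the left; not part of the job, to be left where it is.

How it is judged:
On the way, in this order (a step that is already met when the one before it is completed fails the run):
1. the lid stands open past vertical by itself, not held by the fingers (value of joint lid above 1.62 rad and contact force between the fingers and lid below 0.2 N), for 0.5 s.
2. every stop present is fully home in a hole of the board, with the lid still open (((z of stop0 in the frame of board_hole0 below -0.0195 m and horizontal distance between stop0 and board_hole0 below 0.004 m) or (z of stop0 in the frame of board_hole1 below -0.0195 m and horizontal distance between stop0 and board_hole1 below 0.004 m) or (z of stop0 in the frame of board_hole2 below -0.0195 m and horizontal distance between stop0 and board_hole2 below 0.004 m) or (z of stop0 in the frame of board_hole3 below -0.0195 m and horizontal distance between stop0 and board_hole3 below 0.004 m) or (z of stop0 in the frame of board_hole4 below -0.0195 m and horizontal distance between stop0 and board_hole4 below 0.004 m) or (z of stop0 in the frame of board_hole5 below -0.0195 m and horizontal distance between stop0 and board_hole5 below 0.004 m)) and angle between each of stop0, stop1, stop2, stop3's own z axis and vertical below 0.09 rad and linear speed of each of stop0, stop1, stop2, stop3 below 0.03 m/s and ((z of stop1 in the frame of board_hole0 below -0.0195 m and horizontal distance between stop1 and board_hole0 below 0.004 m) or (z of stop1 in the frame of board_hole1 below -0.0195 m and horizontal distance between stop1 and board_hole1 below 0.004 m) or (z of stop1 in the frame of board_hole2 below -0.0195 m and horizontal distance between stop1 and board_hole2 below 0.004 m) or (z of stop1 in the frame of board_hole3 below -0.0195 m and horizontal distance between stop1 and board_hole3 below 0.004 m) or (z of stop1 in the frame of board_hole4 below -0.0195 m and horizontal distance between stop1 and board_hole4 below 0.004 m) or (z of stop1 in the frame of board_hole5 below -0.0195 m and horizontal distance between stop1 and board_hole5 below 0.004 m)) and ((z of stop2 in the frame of board_hole0 below -0.0195 m and horizontal distance between stop2 and board_hole0 below 0.004 m) or (z of stop2 in the frame of board_hole1 below -0.0195 m and horizontal distance between stop2 and board_hole1 below 0.004 m) or (z of stop2 in the frame of board_hole2 below -0.0195 m and horizontal distance between stop2 and board_hole2 below 0.004 m) or (z of stop2 in the frame of board_hole3 below -0.0195 m and horizontal distance between stop2 and board_hole3 below 0.004 m) or (z of stop2 in the frame of board_hole4 below -0.0195 m and horizontal distance between stop2 and board_hole4 below 0.004 m) or (z of stop2 in the frame of board_hole5 below -0.0195 m and horizontal distance between stop2 and board_hole5 below 0.004 m)) and ((z of stop3 in the frame of board_hole0 below -0.0195 m and horizontal distance between stop3 and board_hole0 below 0.004 m) or (z of stop3 in the frame of board_hole1 below -0.0195 m and horizontal distance between stop3 and board_hole1 below 0.004 m) or (z of stop3 in the frame of board_hole2 below -0.0195 m and horizontal distance between stop3 and board_hole2 below 0.004 m) or (z of stop3 in the frame of board_hole3 below -0.0195 m and horizontal distance between stop3 and board_hole3 below 0.004 m) or (z of stop3 in the frame of board_hole4 below -0.0195 m and horizontal distance between stop3 and board_hole4 below 0.004 m) or (z of stop3 in the frame of board_hole5 below -0.0195 m and horizontal distance between stop3 and board_hole5 below 0.004 m)) and value of joint lid above 1.3 rad), for 0.3 s.
At the end, for the whole second after the job is handed in: Every stop present stands in a hole of the board, its underside at least 19.5 mm below the board's face and within 4 mm of the hole's centre line, tilted less than 0.09 rad and at rest, and the case's lid is shut (below 0.06 rad) (((z of stop0 in the frame of board_hole0 below -0.0195 m and horizontal distance between stop0 and board_hole0 below 0.004 m) or (z of stop0 in the frame of board_hole1 below -0.0195 m and horizontal distance between stop0 and board_hole1 below 0.004 m) or (z of stop0 in the frame of board_hole2 below -0.0195 m and horizontal distance between stop0 and board_hole2 below 0.004 m) or (z of stop0 in the frame of board_hole3 below -0.0195 m and horizontal distance between stop0 and board_hole3 below 0.004 m) or (z of stop0 in the frame of board_hole4 below -0.0195 m and horizontal distance between stop0 and board_hole4 below 0.004 m) or (z of stop0 in the frame of board_hole5 below -0.0195 m and horizontal distance between stop0 and board_hole5 below 0.004 m)) and angle between each of stop0, stop1, stop2, stop3's own z axis and vertical below 0.09 rad and linear speed of each of stop0, stop1, stop2, stop3 below 0.03 m/s and ((z of stop1 in the frame of board_hole0 below -0.0195 m and horizontal distance between stop1 and board_hole0 below 0.004 m) or (z of stop1 in the frame of board_hole1 below -0.0195 m and horizontal distance between stop1 and board_hole1 below 0.004 m) or (z of stop1 in the frame of board_hole2 below -0.0195 m and horizontal distance between stop1 and board_hole2 below 0.004 m) or (z of stop1 in the frame of board_hole3 below -0.0195 m and horizontal distance between stop1 and board_hole3 below 0.004 m) or (z of stop1 in the frame of board_hole4 below -0.0195 m and horizontal distance between stop1 and board_hole4 below 0.004 m) or (z of stop1 in the frame of board_hole5 below -0.0195 m and horizontal distance between stop1 and board_hole5 below 0.004 m)) and ((z of stop2 in the frame of board_hole0 below -0.0195 m and horizontal distance between stop2 and board_hole0 below 0.004 m) or (z of stop2 in the frame of board_hole1 below -0.0195 m and horizontal distance between stop2 and board_hole1 below 0.004 m) or (z of stop2 in the frame of board_hole2 below -0.0195 m and horizontal distance between stop2 and board_hole2 below 0.004 m) or (z of stop2 in the frame of board_hole3 below -0.0195 m and horizontal distance between stop2 and board_hole3 below 0.004 m) or (z of stop2 in the frame of board_hole4 below -0.0195 m and horizontal distance between stop2 and board_hole4 below 0.004 m) or (z of stop2 in the frame of board_hole5 below -0.0195 m and horizontal distance between stop2 and board_hole5 below 0.004 m)) and ((z of stop3 in the frame of board_hole0 below -0.0195 m and horizontal distance between stop3 and board_hole0 below 0.004 m) or (z of stop3 in the frame of board_hole1 below -0.0195 m and horizontal distance between stop3 and board_hole1 below 0.004 m) or (z of stop3 in the frame of board_hole2 below -0.0195 m and horizontal distance between stop3 and board_hole2 below 0.004 m) or (z of stop3 in the frame of board_hole3 below -0.0195 m and horizontal distance between stop3 and board_hole3 below 0.004 m) or (z of stop3 in the frame of board_hole4 below -0.0195 m and horizontal distance between stop3 and board_hole4 below 0.004 m) or (z of stop3 in the frame of board_hole5 below -0.0195 m and horizontal distance between stop3 and board_hole5 below 0.004 m)) and value of joint lid below 0.06 rad); the robot touches nothing.
It fails at once if one of the other things on the bench is moved more than 30 mm (distance of any of chisel, pencil, offcut2, jar from where it was at the start of the episode above 0.03 m).
Of stop0, stop1, stop2, stop3 only 2 to 4 are there at a start; the rules pass over those that are not, and their reading is None.
At some moment in a run one of stop0, stop1, stop2, stop3 may be knocked a few centimetres aside while the robot is not near it.
It also fails if it takes over 210 s, if anything falls off the work surface, if the arm or the gripper's body presses on something with over 40 N, if the wrist force passes 120 N, or if a joint passes its speed limit or range.

## Working session

There is one attempt and no reset: what is moved stays moved. The work goes in short steps, Python scripts to look and compute and a tool call to move; the robot and the scene stay as the last step left them, time stands still between calls to the robot, and variables do not carry over. Pictures are saved under pics/ and viewed, about 12 in all and at most 16, crops included, and the job is handed in when it is done.

Besides the shell and the picture viewer there is one more tool, called as name(argument=value, ...), one argument or row to a line, values as JSON. move_arm: Moves the arm, as the interface text tells. Its arguments: {"type":"object","properties":{"deltas":{"type":"array","items":{"type":"object","properties":{"x":{"type":"number"},"y":{"type":"number"},"z":{"type":"number"},"wx":{"type":"number"},"wy":{"type":"number"},"wz":{"type":"number"},"hand":{"type":"number"}}}},"grip_force":{"type":"number"}},"required":["deltas"]}

```bash
ls; mkdir -p pics; python3 - <<'E'
from cell import monitor, viewer, robot
import cv2
for n in ("top","scene"):
    cv2.imwrite(f"pics/{n}0.png",viewer.read_camera(n)[:,:,::-1])
    p=viewer.camera_params(n); print(n,p)
print(monitor.observe(), robot.hold_point_z)
E
```

```text
pics
top {'camera_matrix': array([[477.86209203,   0.        , 319.5565635 ],
       [  0.        , 477.86209203, 239.03603668],
       [  0.        ,   0.        ,   1.        ]]), 'k1': 0.0055557540873599045, 'R': array([[ 0.01113078, -0.99992237,  0.00559919],
       [-0.99100746, -0.0117779 , -0.13328728],
       [ 0.13334288, -0.00406525, -0.99106163]]), 't': array([0.00654743, 0.51848727, 1.07165137])}
scene {'camera_matrix': array([[512.17121097,   0.        , 325.07328952],
       [  0.        , 512.17121097, 232.05679032],
       [  0.        ,   0.        ,   1.        ]]), 'k1': -0.10220997452581466, 'R': array([[-0.32427654,  0.94595506, -0.00370841],
       [ 0.64137661,  0.21698108, -0.73590438],
       [-0.69532782, -0.24101501, -0.67707532]]), 't': array([ 0.15264392, -0.31650174,  1.69411333])}
{'time': 0.1, 'qpos': array([ 1.08601907e+00,  3.42672365e-01,  1.52490113e+00, -1.98517688e-05,
        1.27540723e+00, -1.45995158e-01]), 'qvel': array([-0.00077243, -0.00279536, -0.00254162, -0.00028201, -0.00105178,
        0.00038378]), 'joint_efforts': array([ 1.98608148e-03, -4.32002163e+01, -2.44694602e+01,  7.19136139e-02,
        5.26797969e-02, -1.05311301e-04]), 'tool_pos': array([0.17429201, 0.49484601, 0.22611154]), 'tool_rot': array([-3.14021659e+00, -1.83150252e-04,  2.80281622e+00]), 'contact_force': array([-0.70765128,  0.04173064, -0.25870781]), 'torque': array([ 0.01848003, -0.02473092,  0.04259531]), 'opening': 0.09156285551121963} 0.0188
```

View pics/top0.png

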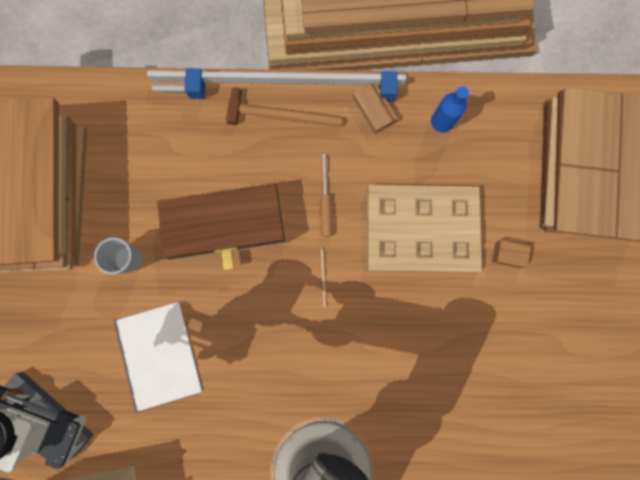

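View pics/scene0.png

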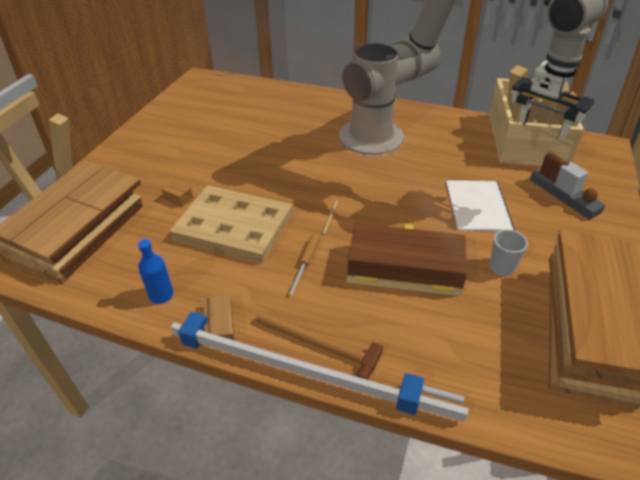

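The top view shows the lid with corners at about (158,200), (276,184), (284,241), (167,257). The tongue is at (229,260), the board at x 368–481 and y 185–271, with its holes around (387..460, 207/249). The scene view confirms it all and shows the chisel and pencil between case and board.

```bash
cat > h.py <<'E'
from cell import monitor, viewer, robot
import cv2, numpy as np
from scipy.spatial.transform import Rotation as Ro
def w2p(P,p):
    c=np.atleast_2d(P)@p["R"].T+p["t"]; s=c[:,:2]/c[:,2:]
    s=s*(1+p["k1"]*(s**2).sum(1,keepdims=True)); K=p["camera_matrix"]
    return s*[K[0,0],K[1,1]]+K[:2,2]
def p2w(px,z,p):
    K=p["camera_matrix"]; d=(np.atleast_2d(px)-K[:2,2])/[K[0,0],K[1,1]]; s=d.copy()
    for _ in range(20): s=d/(1+p["k1"]*(s**2).sum(1,keepdims=True))
    r=np.c_[s,np.ones(len(s))]@p["R"]; o=-p["R"].T@p["t"]
    return o+r*((np.asarray(z)-o[2])/r[:,2])[:,None]
def pose():
    o=monitor.observe(); return np.array(o["tool_pos"]),Ro.from_euler("xyz",o["tool_rot"])
def delta(P,rpy=None,frm=None):
    t,R=frm or pose(); d=R.inv().apply(np.array(P)-t)
    w=np.zeros(3) if rpy is None else np.degrees((R.inv()*Ro.from_euler("xyz",rpy)).as_rotvec())
    return d.round(4),w.round(2)
def snap(name,cam="wrist"):
    p=viewer.camera_params(cam); im=viewer.read_camera(cam)[:,:,::-1]; cv2.imwrite(f"pics/{name}.png",im)
    import pickle; pickle.dump(p,open(f"pics/{name}.pkl","wb")); return im,p
def load(name):
    import pickle; return pickle.load(open(f"pics/{name}.pkl","rb"))
E
python3 - <<'E'
from h import *
p=viewer.camera_params("top")
L=p2w([(158,200),(276,184),(284,241),(167,257)],.078,p); print(L.round(3), L.mean(0))
e=np.vstack([L[0]-L[1],L[3]-L[2]]); print("yaw",np.arctan2(-e[:,0],e[:,1]))
print("tongue",p2w([(229,260)],.05,p))
B=p2w([(369,185),(480,186),(482,271),(367,270)],.035,p); print(B.round(3),B.mean(0))
e=np.vstack([B[0]-B[1],B[3]-B[2]]); print("yaw",np.arctan2(-e[:,0],e[:,1]))
H=p2w([(387,207),(424,208),(460,208),(387,249),(424,249),(461,250)],.035,p);print(H.round(3))
print("pencil/chisel",p2w([(325,155),(325,235),(323,250),(324,306),(114,256),(515,253)],[.02,.02,.004,.004,.09,.04],p).round(3))
# wrist cam offset in tool frame
t,R=pose(); q=viewer.camera_params("wrist"); print("cam in tool",R.inv().apply(-q["R"].T@q["t"]-t), (q["R"]@R.as_matrix()).round(3)); print(q["camera_matrix"],q["k1"])
E
```

```text
[[0.597 0.376 0.078]
 [0.637 0.112 0.078]
 [0.507 0.092 0.078]
 [0.469 0.349 0.078]] [0.55226124 0.23223857 0.078     ]
yaw [0.15119272 0.14914326]
tongue [[0.46593702 0.21728498 0.05      ]]
[[ 0.648 -0.102  0.035]
 [ 0.649 -0.364  0.035]
 [ 0.449 -0.361  0.035]
 [ 0.448 -0.097  0.035]] [ 0.54830702 -0.23109798  0.035     ]
yaw [0.00302963 0.00298027]
[[ 0.596 -0.144  0.035]
 [ 0.594 -0.231  0.035]
 [ 0.595 -0.315  0.035]
 [ 0.497 -0.144  0.035]
 [ 0.498 -0.229  0.035]
 [ 0.497 -0.315  0.035]]
pencil/chisel [[ 0.724  0.002  0.02 ]
 [ 0.53  -0.     0.02 ]
 [ 0.496  0.004  0.004]
 [ 0.365  0.     0.004]
 [ 0.468  0.461  0.09 ]
 [ 0.491 -0.437  0.04 ]]
cam in tool [ 8.20598435e-02  1.51412715e-04 -1.58722642e-01] [[ 0.001  1.    -0.   ]
 [-0.952  0.    -0.307]
 [-0.307  0.001  0.952]]
[[378.14170324   0.         315.55230217]
 [  0.         378.14170324 239.78849706]
 [  0.           0.           1.        ]] 0.026864236510766654
```

```bash
python3 - <<'E'
from h import *
d,w=delta([.4584,.218,.19],[np.pi,0,.15+np.pi]); print(d,w)
E
```

```text
[-0.36   -0.1666  0.0363] [ -0.07  -0.03 -28.  ]
```

move_arm(
  deltas=[
    {"x": -0.05,"y": -0.023,"z": 0,"wz": -4},
    {"x": -0.1,"y": -0.046,"z": 0,"wz": -8},
    {"x": -0.15,"y": -0.07,"z": 0,"wz": -12},
    {"x": -0.2,"y": -0.093,"z": 0.01,"wz": -16},
    {"x": -0.25,"y": -0.116,"z": 0.02,"wz": -20},
    {"x": -0.3,"y": -0.14,"z": 0.03,"wz": -24},
    {"x": -0.36,"y": -0.1665,"z": 0.036,"wz": -28},
    {"x": -0.36,"y": -0.1665,"z": 0.036,"wz": -28},
  ],
)

```text
schema error: expected keys x, y, z, wx, wy, wz, hand
```

```bash
python3 - <<'E'
from h import *
im,p=snap("w1"); print(pose()[0],pose()[1].as_euler("xyz"))
c,s=np.cos(.15),np.sin(.15)
def cw(x,y,z): return [.5523+c*x-s*y,.2322+s*x+c*y,z]
print(w2p([cw(-.065,0,.05),cw(-.11,-.011,.05),cw(-.11,.011,.05),cw(-.065,.135,.078),cw(-.065,-.135,.078)],p))
E
```

```text
[0.17432486 0.49490574 0.22623298] [-3.14051139e+00 -1.51961384e-04  2.80280367e+00]
[[188.24949366 525.30207133]
 [159.11907932 503.77735659]
 [174.86773123 496.86652079]
 [284.46996339 508.06589038]
 [ 82.31882684 592.67851234]]
```

View pics/w1.png

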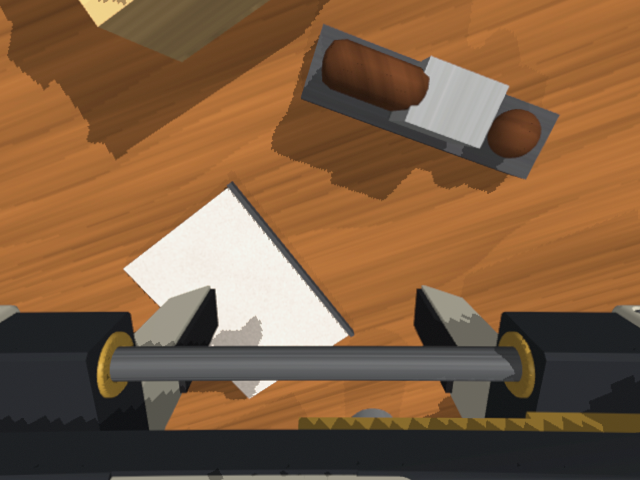

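The wrist view still shows the start (white sheet, plane) because the move was refused. The fingers are at about (200,330) and (430,330), and the camera sees towards the tool's +x.

move_arm(
  deltas=[
    {"x": -0.05,"y": -0.023,"z": 0,"wx": 0,"wy": 0,"wz": -4,"hand": 1},
    {"x": -0.1,"y": -0.046,"z": 0,"wx": 0,"wy": 0,"wz": -8,"hand": 1},
    {"x": -0.15,"y": -0.07,"z": 0,"wx": 0,"wy": 0,"wz": -12,"hand": 1},
    {"x": -0.2,"y": -0.093,"z": 0.01,"wx": 0,"wy": 0,"wz": -16,"hand": 1},
    {"x": -0.25,"y": -0.116,"z": 0.02,"wx": 0,"wy": 0,"wz": -20,"hand": 1},
    {"x": -0.3,"y": -0.14,"z": 0.03,"wx": 0,"wy": 0,"wz": -24,"hand": 1},
    {"x": -0.36,"y": -0.1665,"z": 0.036,"wx": 0,"wy": 0,"wz": -28,"hand": 1},
    {"x": -0.36,"y": -0.1665,"z": 0.036,"wx": 0,"wy": 0,"wz": -28,"hand": 1},
  ],
)

```text
time: 1.15
tool_pos: [0.4608, 0.2156, 0.1898]
tool_rot: [-3.141, -0.001, -2.997]
contact_force: [-0.8, -0.1, 0.4]
opening: 0.0919
```

```bash
python3 - <<'E'
from h import *
im,p=snap("w2"); print(pose()[0],pose()[1].as_euler("xyz"))
c,s=np.cos(.15),np.sin(.15)
def cw(x,y,z): return [.5523+c*x-s*y,.2322+s*x+c*y,z]
print(w2p([cw(-.065,0,.05),cw(-.11,-.011,.05),cw(-.11,.011,.05),cw(-.065,.135,.078),cw(-.065,-.135,.078)],p))
E
```

```text
[0.45963278 0.21687486 0.1900341 ] [-3.14147637e+00 -1.18744636e-03 -2.99586921e+00]
[[319.54492542 255.5095273 ]
 [305.81211892 203.01113752]
 [333.17150426 202.8979411 ]
 [496.39667159 267.58393759]
 [143.81076109 268.91140765]]
```

View pics/w2.png

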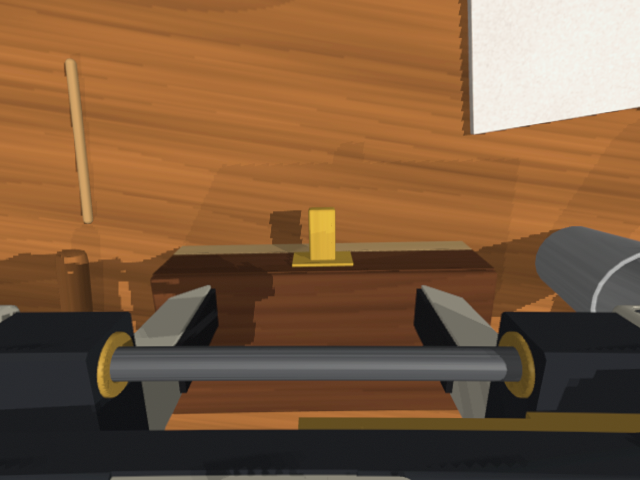

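The tongue shows with its tip at (309–335, 209) and its base near row 258. The lid's front top edge runs from about (152,276) to (494,271). The fingers straddle it.

```bash
python3 - <<'E'
from h import *
p=load("w2")
im=cv2.imread("pics/w2.png")
# yellow tongue mask
m=cv2.inRange(cv2.cvtColor(im,cv2.COLOR_BGR2HSV),(20,120,120),(32,255,255)); m[:200]=0;m[300:]=0
r=np.where(m.any(1))[0]
for y in r[::6]: x=np.where(m[y])[0]; print(y,x.min(),x.max())
a=p2w([(321.7,209.5),(322,252)],.05,p); print("tip,base",a)
e=p2w([(152,276),(494,271)],.078,p); print(e,np.arctan2(-(e[1]-e[0])[0],(e[1]-e[0])[1]))
t,R=pose(); print("tip in tool",R.inv().apply(a[0]-t))
E
```

```text
207 328 328
213 309 334
219 309 334
225 309 334
231 309 334
237 309 334
243 309 335
249 309 335
255 294 350
261 293 351
tip,base [[0.44860325 0.21832913 0.05      ]
 [0.48463334 0.22405764 0.05      ]]
[[0.51325059 0.09524996 0.078     ]
 [0.47085377 0.35498435 0.078     ]] 0.1618044352254605
tip in tool [0.01053516 0.00305673 0.14004636]
```

```bash
python3 - <<'E'
from h import *
print(pose()[0],delta([.4625,.2205,.026],[np.pi,0,.155+np.pi]))
E
```

```text
[0.45963278 0.21687486 0.1900341 ] (array([-0.0036,  0.0032,  0.164 ]), array([-0.01, -0.07, -0.53]))
```

move_arm(
  deltas=[
    {"x": -0.0035,"y": 0.003,"z": 0.04,"wx": 0,"wy": 0,"wz": -0.5,"hand": 0.7},
    {"x": -0.0035,"y": 0.003,"z": 0.08,"wx": 0,"wy": 0,"wz": -0.5,"hand": 0.7},
    {"x": -0.0035,"y": 0.003,"z": 0.12,"wx": 0,"wy": 0,"wz": -0.5,"hand": 0.6},
    {"x": -0.0035,"y": 0.003,"z": 0.15,"wx": 0,"wy": 0,"wz": -0.5,"hand": 0.5},
    {"x": -0.0035,"y": 0.003,"z": 0.164,"wx": 0,"wy": 0,"wz": -0.5,"hand": 0.5},
    {"x": -0.0035,"y": 0.003,"z": 0.164,"wx": 0,"wy": 0,"wz": -0.5,"hand": 0.5},
    {"x": -0.0035,"y": 0.003,"z": 0.164,"wx": 0,"wy": 0,"wz": -0.5,"hand": 0.1},
    {"x": -0.0035,"y": 0.003,"z": 0.164,"wx": 0,"wy": 0,"wz": -0.5,"hand": 0.1},
  ],
  grip_force=15,
)

```text
time: 2.2
tool_pos: [0.4624, 0.2223, 0.0279]
tool_rot: [3.141, 0.002, -2.983]
contact_force: [-0.0, -1.0, -0.7]
opening: 0.0303
```

move_arm(
  deltas=[
    {"x": 0,"y": 0,"z": 0,"wx": 0,"wy": 0,"wz": 0,"hand": 0.1},
    {"x": 0,"y": 0,"z": 0,"wx": 0,"wy": 0,"wz": 0,"hand": 0.1},
    {"x": 0,"y": 0,"z": 0,"wx": 0,"wy": 0,"wz": 0,"hand": 0.1},
  ],
  grip_force=15,
)

```text
time: 2.58
tool_pos: [0.4625, 0.2206, 0.0276]
tool_rot: [-3.14, 0.001, -2.982]
contact_force: [0.1, -8.0, 4.0]
opening: 0.0223
```

```bash
python3 - <<'E'
from h import *
t,R=pose();print(t)
# arc in tool axes (x tool = -case x): grasp from theta 0
g=np.array([-.160,.020])
for th in np.arange(0.1,1.81,.1):
    c,s=np.cos(th),np.sin(th)
    q=np.array([g[0]*c+g[1]*s, -g[0]*s+g[1]*c]); d=q-g
    print(round(th,1),"x %.3f z %.3f"%(-d[0],-d[1]))
E
```

```text
[0.46245844 0.22058445 0.02761576]
0.1 x -0.003 z -0.016
0.2 x -0.007 z -0.031
0.3 x -0.013 z -0.046
0.4 x -0.020 z -0.061
0.5 x -0.029 z -0.074
0.6 x -0.039 z -0.087
0.7 x -0.051 z -0.098
0.8 x -0.063 z -0.109
0.9 x -0.076 z -0.118
1.0 x -0.090 z -0.125
1.1 x -0.105 z -0.132
1.2 x -0.121 z -0.136
1.3 x -0.136 z -0.140
1.4 x -0.153 z -0.141
1.5 x -0.169 z -0.141
1.6 x -0.185 z -0.139
1.7 x -0.200 z -0.136
1.8 x -0.216 z -0.131
```

move_arm(
  deltas=[
    {"x": -0.003,"y": -0.001,"z": -0.016,"wx": 0,"wy": 0,"wz": 0,"hand": 0.1},
    {"x": -0.007,"y": -0.001,"z": -0.031,"wx": 0,"wy": 0,"wz": 0,"hand": 0.1},
    {"x": -0.013,"y": -0.001,"z": -0.046,"wx": 0,"wy": 0,"wz": 0,"hand": 0.1},
    {"x": -0.02,"y": -0.001,"z": -0.061,"wx": 0,"wy": 0,"wz": 0,"hand": 0.1},
    {"x": -0.029,"y": -0.001,"z": -0.074,"wx": 0,"wy": 0,"wz": 0,"hand": 0.1},
    {"x": -0.039,"y": -0.001,"z": -0.087,"wx": 0,"wy": 0,"wz": 0,"hand": 0.1},
    {"x": -0.051,"y": -0.001,"z": -0.098,"wx": 0,"wy": 0,"wz": 0,"hand": 0.1},
    {"x": -0.063,"y": -0.001,"z": -0.109,"wx": 0,"wy": 0,"wz": 0,"hand": 0.1},
  ],
)

```text
time: 3.58
tool_pos: [0.5234, 0.2306, 0.1358]
tool_rot: [-3.141, -0.002, -2.983]
contact_force: [1.8, 0.1, -6.1]
opening: 0.0219
```

move_arm(
  deltas=[
    {"x": -0.013,"y": 0,"z": -0.009,"wx": 0,"wy": 0,"wz": 0,"hand": 0.1},
    {"x": -0.027,"y": 0,"z": -0.016,"wx": 0,"wy": 0,"wz": 0,"hand": 0.1},
    {"x": -0.042,"y": 0,"z": -0.023,"wx": 0,"wy": 0,"wz": 0,"hand": 0.1},
    {"x": -0.058,"y": 0,"z": -0.027,"wx": 0,"wy": 0,"wz": 0,"hand": 0.1},
    {"x": -0.073,"y": 0,"z": -0.031,"wx": 0,"wy": 0,"wz": 0,"hand": 0.1},
    {"x": -0.09,"y": 0,"z": -0.032,"wx": 0,"wy": 0,"wz": 0,"hand": 0.1},
    {"x": -0.106,"y": 0,"z": -0.032,"wx": 0,"wy": 0,"wz": 0,"hand": 0.1},
    {"x": -0.122,"y": 0,"z": -0.03,"wx": 0,"wy": 0,"wz": 0,"hand": 0.1},
  ],
)

```text
time: 4.58
tool_pos: [0.6449, 0.2507, 0.1671]
tool_rot: [3.141, 0.001, -2.983]
contact_force: [-1.2, 1.4, 2.9]
opening: 0.0218
```

move_arm(
  deltas=[
    {"x": -0.015,"y": 0,"z": 0.003,"wx": 0,"wy": 0,"wz": 0,"hand": 0.1},
    {"x": -0.022,"y": 0,"z": 0.005,"wx": 0,"wy": 0,"wz": 0,"hand": 0.1},
    {"x": -0.022,"y": 0,"z": 0.005,"wx": 0,"wy": 0,"wz": 0,"hand": 0.6},
    {"x": -0.022,"y": 0,"z": 0.005,"wx": 0,"wy": 0,"wz": 0,"hand": 0.6},
    {"x": -0.022,"y": 0,"z": 0.005,"wx": 0,"wy": 0,"wz": 0,"hand": 0.6},
    {"x": -0.022,"y": 0,"z": -0.02,"wx": 0,"wy": 0,"wz": 0,"hand": 0.6},
    {"x": -0.022,"y": 0,"z": -0.06,"wx": 0,"wy": 0,"wz": 0,"hand": 0.6},
    {"x": -0.022,"y": 0,"z": -0.1,"wx": 0,"wy": 0,"wz": 0,"hand": 0.6},
  ],
)

```text
time: 5.58
tool_pos: [0.6658, 0.2535, 0.2668]
tool_rot: [-3.141, -0.001, -2.983]
contact_force: [0.6, 0.5, -0.4]
opening: 0.0551
```

move_arm(
  deltas=[
    {"x": 0.03,"y": 0,"z": 0,"wx": 0,"wy": 0,"wz": 0,"hand": 0.6},
    {"x": 0.07,"y": 0,"z": 0,"wx": 0,"wy": 0,"wz": 0,"hand": 0.6},
    {"x": 0.11,"y": 0,"z": 0.02,"wx": 0,"wy": 0,"wz": 0,"hand": 0.6},
    {"x": 0.12,"y": 0,"z": 0.04,"wx": 0,"wy": 0,"wz": 0,"hand": 0.6},
    {"x": 0.12,"y": 0,"z": 0.04,"wx": 0,"wy": 0,"wz": 0,"hand": 0.6},
    {"x": 0.12,"y": 0,"z": 0.04,"wx": 0,"wy": 0,"wz": 0,"hand": 0.6},
  ],
)

```text
time: 6.32
tool_pos: [0.5487, 0.2348, 0.2267]
tool_rot: [3.141, 0.002, -2.983]
contact_force: [-0.2, -0.1, -0.5]
opening: 0.0554
```

```bash
python3 - <<'E'
from h import *
im,p=snap("w3"); print(pose()[0],pose()[1].as_euler("xyz"))
t,_=snap("t3","top"); t=cv2.resize(t[130:280,130:320],None,fx=2,fy=2,interpolation=cv2.INTER_CUBIC)
o=np.zeros((580,640,3),np.uint8); o[:300]=im[:300]; o[300:580,:380]=t[:280]; cv2.imwrite("pics/c3.png",o)
E
```

```text
[0.54884028 0.23487586 0.2266668 ] [ 3.14135586e+00  1.98537174e-03 -2.98320697e+00]
```

View pics/c3.png

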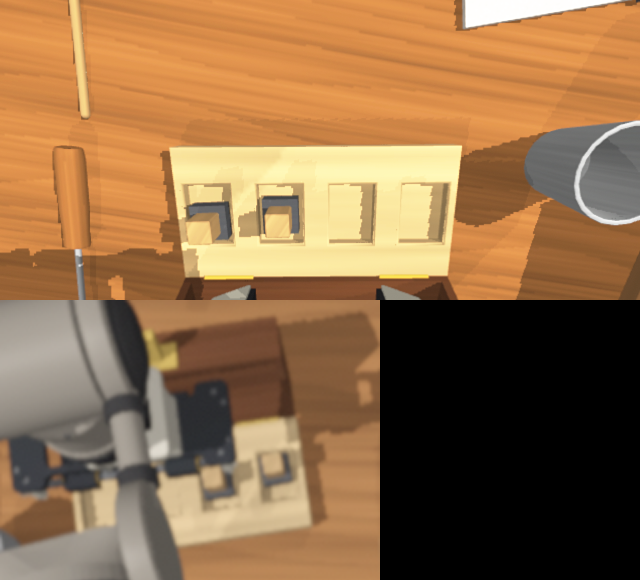

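The wrist view shows the lid open and two stops. One is in the outermost pocket on the chisel side, at about (205,225). The other is in the next pocket, at about (280,218). The other two pockets are empty.

```bash
python3 - <<'E'
from h import *
p=load("w3"); im=cv2.imread("pics/w3.png")
C=p2w([(170,148),(461,146),(187,277),(448,277)],.024,p); print(C.round(4),C.mean(0))
e=C[1]-C[0]; f=C[3]-C[2]; print(np.arctan2(-e[0],e[1]),np.linalg.norm(e),np.arctan2(-f[0],f[1]),np.linalg.norm(f))
cv2.imwrite("pics/c3b.png",cv2.resize(im[175:255,170:320],None,fx=5,fy=5,interpolation=cv2.INTER_NEAREST))
E
```

```text
[[0.5162 0.0928 0.024 ]
 [0.4717 0.3584 0.024 ]
 [0.644  0.1152 0.024 ]
 [0.6013 0.3816 0.024 ]] [0.55829881 0.23701647 0.024     ]
0.16577280950870946 0.26932483011547453 0.15889966513245923 0.2698152763559644
```

View pics/c3b.png

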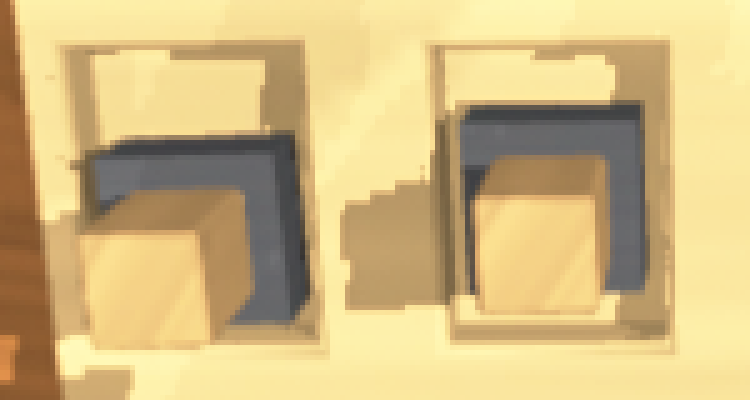

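The crop shows post A's top face at (81–212, 231–349) and post B's at (474–603, 193–313), both in crop pixels and both about square with the case. B sits near the right and A near the left back of its pocket.

```bash
cat >> h.py <<'E'
def quad(c,z,p):
    W=p2w(c,z,p); e=W[1]-W[0]+W[2]-W[3]; f=W[3]-W[0]+W[2]-W[1]
    print("c",W.mean(0).round(4),"yaw",np.arctan2(-e[0],e[1]).round(3),np.arctan2(f[1],f[0]).round(3),"size",(np.linalg.norm(e)/2).round(4),(np.linalg.norm(f)/2).round(4)); return W.mean(0)
E
python3 - <<'E'
from h import *
p=load("w3")
A=quad(np.array([(81,232),(198,231),(212,347),(91,349)])/5+[170,175],.066,p)
B=quad(np.array([(474,196),(597,193),(603,310),(482,313)])/5+[170,175],.066,p)
R2=np.array([[np.cos(.162),-np.sin(.162)],[np.sin(.162),np.cos(.162)]])
for q in (A,B): print("in case",R2.T@(q[:2]-[.5583,.2370]))
t,R=pose()
print("B",delta([B[0],B[1],.033],[np.pi,0,np.pi+.16])); print("A",delta([A[0],A[1],.033],[np.pi,0,np.pi+.16]))
E
```

```text
c [0.5797 0.1357 0.066 ] yaw 0.173 0.162 size 0.0209 0.0214
c [0.562  0.2031 0.066 ] yaw 0.185 0.186 size 0.0214 0.0213
in case [ 0.00475658 -0.10343953]
in case [-0.00178011 -0.03404465]
B (array([-0.0077, -0.0335,  0.1935]), array([ 0.01,  0.1 , -0.09]))
A (array([-0.0145, -0.1029,  0.1935]), array([ 0.01,  0.1 , -0.09]))
```

move_arm(
  deltas=[
    {"x": -0.0075,"y": -0.0335,"z": 0.03,"wx": 0,"wy": 0,"wz": -1.2,"hand": 0.6},
    {"x": -0.0075,"y": -0.0335,"z": 0.07,"wx": 0,"wy": 0,"wz": -1.2,"hand": 0.6},
    {"x": -0.0075,"y": -0.0335,"z": 0.11,"wx": 0,"wy": 0,"wz": -1.2,"hand": 0.55},
    {"x": -0.0075,"y": -0.0335,"z": 0.15,"wx": 0,"wy": 0,"wz": -1.2,"hand": 0.5},
    {"x": -0.0075,"y": -0.0335,"z": 0.18,"wx": 0,"wy": 0,"wz": -1.2,"hand": 0.5},
    {"x": -0.0075,"y": -0.0335,"z": 0.191,"wx": 0,"wy": 0,"wz": -1.2,"hand": 0.5},
    {"x": -0.0075,"y": -0.0335,"z": 0.191,"wx": 0,"wy": 0,"wz": -1.2,"hand": 0.5},
    {"x": -0.0075,"y": -0.0335,"z": 0.191,"wx": 0,"wy": 0,"wz": -1.2,"hand": 0.1},
  ],
  grip_force=25,
)

```text
time: 7.42
tool_pos: [0.5616, 0.2031, 0.0362]
tool_rot: [3.141, 0.003, -2.962]
contact_force: [-0.6, -0.8, -0.1]
opening: 0.04
```

move_arm(
  deltas=[
    {"x": 0,"y": 0,"z": 0,"wx": 0,"wy": 0,"wz": 0,"hand": 0.1},
    {"x": 0,"y": 0,"z": 0,"wx": 0,"wy": 0,"wz": 0,"hand": 0.1},
    {"x": 0,"y": 0,"z": 0,"wx": 0,"wy": 0,"wz": 0,"hand": 0.1},
    {"x": 0,"y": 0,"z": -0.02,"wx": 0,"wy": 0,"wz": 0,"hand": 0.1},
    {"x": 0,"y": 0,"z": -0.06,"wx": 0,"wy": 0,"wz": 0,"hand": 0.1},
    {"x": 0,"y": 0,"z": -0.11,"wx": 0,"wy": 0,"wz": 0,"hand": 0.1},
    {"x": 0,"y": 0,"z": -0.13,"wx": 0,"wy": 0,"wz": 0,"hand": 0.1},
    {"x": 0,"y": 0,"z": -0.13,"wx": 0,"wy": 0,"wz": 0,"hand": 0.1},
  ],
)

```text
time: 8.43
tool_pos: [0.5611, 0.2031, 0.1662]
tool_rot: [3.141, 0.003, -2.962]
contact_force: [0.5, -0.8, -1.2]
opening: 0.022
```

```bash
python3 - <<'E'
from h import *
t,R=pose(); print(t,delta([.498,-.145,.16],[np.pi,0,np.pi+.003]))
E
```

```text
[0.56112201 0.20306778 0.16618326] (array([ 0.1243, -0.3312,  0.0057]), array([ 0.03,  0.19, 10.12]))
```

```bash
python3 - <<'E'
from h import *
t,R=pose(); print(delta([.57,-.19,.166],[np.pi,0,np.pi+.003]))
E
```

```text
(array([ 6.150e-02, -3.883e-01, -1.000e-04]), array([ 0.03,  0.19, 10.12]))
```

move_arm(
  deltas=[
    {"x": 0.008,"y": -0.05,"z": 0,"wx": 0,"wy": 0,"wz": 1,"hand": 0.1},
    {"x": 0.016,"y": -0.1,"z": 0,"wx": 0,"wy": 0,"wz": 3,"hand": 0.1},
    {"x": 0.024,"y": -0.155,"z": 0,"wx": 0,"wy": 0,"wz": 4,"hand": 0.1},
    {"x": 0.032,"y": -0.21,"z": 0,"wx": 0,"wy": 0,"wz": 6,"hand": 0.1},
    {"x": 0.04,"y": -0.265,"z": 0,"wx": 0,"wy": 0,"wz": 8,"hand": 0.1},
    {"x": 0.05,"y": -0.32,"z": 0,"wx": 0,"wy": 0,"wz": 10.1,"hand": 0.1},
    {"x": 0.0615,"y": -0.37,"z": 0,"wx": 0,"wy": 0,"wz": 10.1,"hand": 0.1},
    {"x": 0.0615,"y": -0.388,"z": 0,"wx": 0,"wy": 0,"wz": 10.1,"hand": 0.1},
  ],
)

```text
time: 9.43
tool_pos: [0.5679, -0.1925, 0.1626]
tool_rot: [3.14, -0.003, 3.142]
contact_force: [0.4, 0.3, -1.2]
opening: 0.0218
```

```bash
python3 - <<'E'
from h import *
import time
viewer.read_camera("wrist"); viewer.read_camera("wrist")
im,p=snap("w4"); print(pose()[0],pose()[1].as_euler("xyz"))
H=[[.497,-.144,.035],[.498,-.229,.035],[.497,-.315,.035]]; print(w2p(H,p))
E
```

```text
[ 0.56879817 -0.18951374  0.16329795] [ 3.13989833e+00 -1.94327570e-03 -3.13936892e+00]
[[380.4393784  132.91177015]
 [263.83817609 134.20091565]
 [144.79410278 132.07409675]]
```

View pics/w4.png

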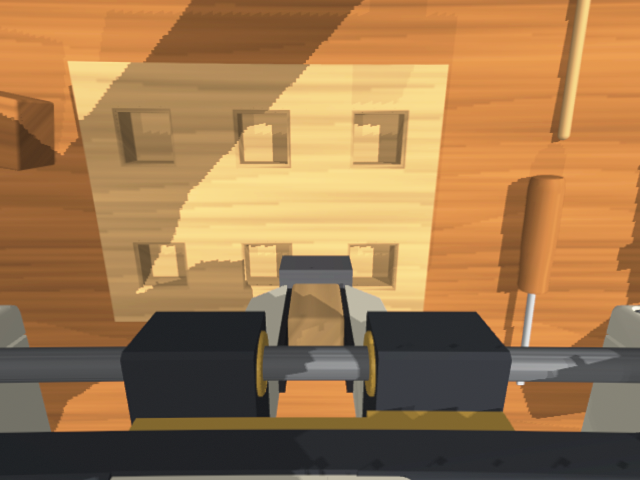

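The wrist view shows the stop held upright, with the foot's near edge at row 257 and cols 280–352. All six holes show, the near row being at (146,137), (263,138) and (380,138), within 6 px of the prediction. I'll zoom in on the hole mouths and the foot.

```bash
python3 - <<'E'
import cv2,numpy as np
im=cv2.imread("pics/w4.png"); z=lambda a:cv2.resize(a,None,fx=5,fy=5,interpolation=cv2.INTER_NEAREST)
o=np.hstack([z(im[100:180,342:417]),z(im[100:180,225:300])])
o2=z(im[250:290,270:420]); cv2.imwrite("pics/c4.png",np.vstack([o,o2]))
E
```

```text
(no output)
```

View pics/c4.png

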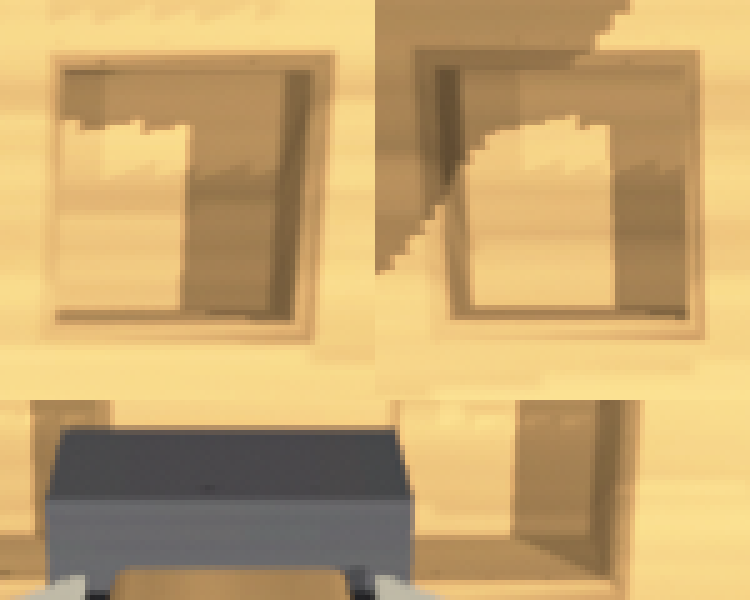

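The crop shows the right hole's outer mouth at (42–335, 52–342) in crop pixels and the middle hole's at (40–330, 48–340). The foot's near top edge is at crop row 498, cols 46–412.

```bash
python3 - <<'E'
from h import *
p=load("w4"); t,R=pose()
H1=quad(np.array([(52,52),(335,52),(312,342),(42,342)])/5+[342,100],.035,p)
H2=quad(np.array([(40,49),(325,50),(330,340),(65,340)])/5+[225,100],.035,p)
B=p2w([(69,62),(448,65)],.035,p); print("board near corners",B,np.arctan2(-(B[1]-B[0])[0],(B[1]-B[0])[1]))
F=p2w([(279.2,269.6),(352.4,269.6)],t[2]-.0042,p); print("foot edge in tool",R.inv().apply(F-t), np.linalg.norm(F[1]-F[0]))
E
```

```text
c [ 0.5021 -0.1448  0.035 ] yaw -0.001 -0.004 size 0.0405 0.041
c [ 0.5018 -0.2297  0.035 ] yaw 0.002 0.011 size 0.0402 0.041
board near corners [[ 0.45171189 -0.35944299  0.035     ]
 [ 0.45230066 -0.10010587  0.035     ]] -0.0022702942606492383
foot edge in tool [[ 0.01522492 -0.01870271  0.00419791]
 [ 0.01517745  0.01522632  0.00425531]] 0.03392911490719006
```

move_arm(
  deltas=[
    {"x": 0.03,"y": 0.02,"z": 0,"wx": 0,"wy": 0,"wz": 0,"hand": 0.1},
    {"x": 0.06,"y": 0.04,"z": 0.02,"wx": 0,"wy": 0,"wz": 0,"hand": 0.1},
    {"x": 0.0685,"y": 0.0465,"z": 0.05,"wx": 0,"wy": 0,"wz": 0,"hand": 0.1},
    {"x": 0.0685,"y": 0.0465,"z": 0.08,"wx": 0,"wy": 0,"wz": 0,"hand": 0.1},
    {"x": 0.0685,"y": 0.0465,"z": 0.09,"wx": 0,"wy": 0,"wz": 0,"hand": 0.1},
    {"x": 0.0685,"y": 0.0465,"z": 0.09,"wx": 0,"wy": 0,"wz": 0,"hand": 0.1},
    {"x": 0.0685,"y": 0.0465,"z": 0.09,"wx": 0,"wy": 0,"wz": 0,"hand": 0.1},
  ],
)

```text
time: 10.45
tool_pos: [0.5014, -0.1435, 0.0757]
tool_rot: [-3.141, 0.002, -3.138]
contact_force: [0.8, 0.6, -1.5]
opening: 0.0217
```

```bash
python3 - <<'E'
from h import *
im,p=snap("w5"); t,R=pose(); print(t,R.as_euler("xyz"),monitor.observe()["contact_force"])
cv2.imwrite("pics/c5.png",cv2.resize(im[210:300,245:395],None,fx=5,fy=5,interpolation=cv2.INTER_NEAREST))
H=np.array([.5021,-.1448,.035]); print("mouth outer corners", w2p([H+[-.0205,-.0205,0],H+[-.0205,.0205,0]],p))
E
```

```text
[ 0.50138724 -0.14371981  0.07572488] [-3.14089399e+00  1.90994163e-03 -3.13809738e+00] [ 0.22422521 -0.37048087 -0.30276794]
mouth outer corners [[276.74107681 236.07446643]
 [351.00490823 236.39506559]]
```

View pics/c5.png

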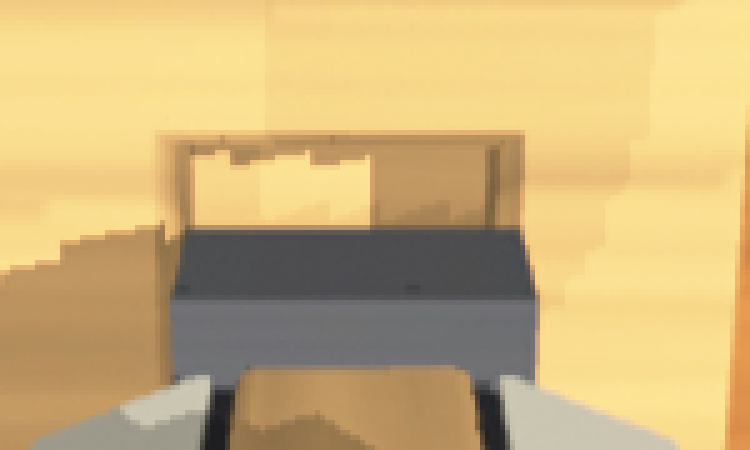

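The close view shows the hole's near mouth edge at (277–349.8, 236.6). The foot's top edge is at (279.4–352.6, 269.6), so they're nearly aligned.

```bash
python3 - <<'E'
from h import *
p=load("w5"); t,R=pose()
M=p2w([(277,236.8),(349.9,236.8)],.035,p).mean(0)+[.0205,0,0]; F=p2w([(279.4,269.6),(352.6,269.6)],t[2]-.0042,p).mean(0)+[.017,0,0]
print(M,F,M-F)
E
```

```text
[ 0.50242826 -0.14503534  0.035     ] [ 0.50335346 -0.14364127  0.07152488] [-0.0009252  -0.00139407 -0.03652488]
```

move_arm(
  deltas=[
    {"x": 0.001,"y": -0.0013,"z": 0,"wx": 0,"wy": 0,"wz": 0,"hand": 0.1},
    {"x": 0.001,"y": -0.0013,"z": 0.006,"wx": 0,"wy": 0,"wz": 0,"hand": 0.1},
    {"x": 0.001,"y": -0.0013,"z": 0.01,"wx": 0,"wy": 0,"wz": 0,"hand": 0.1},
    {"x": 0.001,"y": -0.0013,"z": 0.014,"wx": 0,"wy": 0,"wz": 0,"hand": 0.1},
    {"x": 0.001,"y": -0.0013,"z": 0.018,"wx": 0,"wy": 0,"wz": 0,"hand": 0.1},
    {"x": 0.001,"y": -0.0013,"z": 0.021,"wx": 0,"wy": 0,"wz": 0,"hand": 0.1},
    {"x": 0.001,"y": -0.0013,"z": 0.024,"wx": 0,"wy": 0,"wz": 0,"hand": 0.1},
    {"x": 0.001,"y": -0.0013,"z": 0.024,"wx": 0,"wy": 0,"wz": 0,"hand": 0.1},
  ],
)

```text
time: 11.5
tool_pos: [0.4995, -0.1449, 0.0505]
tool_rot: [3.141, -0.0, -3.138]
contact_force: [-0.6, -0.2, -1.6]
opening: 0.0219
```

move_arm(
  deltas=[
    {"x": 0,"y": 0,"z": 0.003,"wx": 0,"wy": 0,"wz": 0,"hand": 0.1},
    {"x": 0,"y": 0,"z": 0.006,"wx": 0,"wy": 0,"wz": 0,"hand": 0.1},
    {"x": 0,"y": 0,"z": 0.009,"wx": 0,"wy": 0,"wz": 0,"hand": 0.1},
    {"x": 0,"y": 0,"z": 0.0115,"wx": 0,"wy": 0,"wz": 0,"hand": 0.1},
    {"x": 0,"y": 0,"z": 0.0125,"wx": 0,"wy": 0,"wz": 0,"hand": 0.1},
    {"x": 0,"y": 0,"z": 0.0125,"wx": 0,"wy": 0,"wz": 0,"hand": 0.1},
  ],
)

```text
time: 12.25
tool_pos: [0.4996, -0.145, 0.0405]
tool_rot: [-3.141, 0.001, -3.138]
contact_force: [-7.6, 2.4, 22.5]
opening: 0.0218
```

move_arm(
  deltas=[
    {"x": 0,"y": 0,"z": -0.001,"wx": 0,"wy": 0,"wz": 0,"hand": 0.5},
    {"x": 0,"y": 0,"z": -0.001,"wx": 0,"wy": 0,"wz": 0,"hand": 0.5},
    {"x": 0,"y": 0,"z": -0.001,"wx": 0,"wy": 0,"wz": 0,"hand": 0.5},
    {"x": 0,"y": 0,"z": -0.03,"wx": 0,"wy": 0,"wz": 0,"hand": 0.5},
    {"x": 0,"y": 0,"z": -0.08,"wx": 0,"wy": 0,"wz": 0,"hand": 0.5},
    {"x": 0,"y": 0,"z": -0.13,"wx": 0,"wy": 0,"wz": 0,"hand": 0.5},
    {"x": 0,"y": 0.04,"z": -0.15,"wx": 0,"wy": 0,"wz": 0,"hand": 0.5},
    {"x": 0,"y": 0.09,"z": -0.16,"wx": 0,"wy": 0,"wz": 0,"hand": 0.5},
  ],
)

```text
time: 13.25
tool_pos: [0.4998, -0.0547, 0.1994]
tool_rot: [-3.141, 0.002, -3.141]
contact_force: [0.3, -0.5, 0.4]
opening: 0.0462
```

```bash
python3 - <<'E'
from h import *
t,R=pose(); print(t,delta([.56,.145,.2],[np.pi,0,np.pi+.165]))
E
```

```text
[ 0.49981909 -0.05471871  0.19943028] (array([-0.0604,  0.1997, -0.0005]), array([-0.04,  0.13, -9.39]))
```

move_arm(
  deltas=[
    {"x": -0.01,"y": 0.04,"z": 0,"wx": 0,"wy": 0,"wz": -2,"hand": 0.5},
    {"x": -0.025,"y": 0.09,"z": 0,"wx": 0,"wy": 0,"wz": -5,"hand": 0.5},
    {"x": -0.04,"y": 0.14,"z": 0,"wx": 0,"wy": 0,"wz": -8,"hand": 0.5},
    {"x": -0.06,"y": 0.19,"z": 0,"wx": 0,"wy": 0,"wz": -9.4,"hand": 0.5},
    {"x": -0.06,"y": 0.2,"z": 0,"wx": 0,"wy": 0,"wz": -9.4,"hand": 0.5},
    {"x": -0.06,"y": 0.2,"z": 0,"wx": 0,"wy": 0,"wz": -9.4,"hand": 0.5},
    {"x": -0.06,"y": 0.2,"z": 0,"wx": 0,"wy": 0,"wz": -9.4,"hand": 0.5},
  ],
)

```text
time: 14.12
tool_pos: [0.5583, 0.144, 0.1981]
tool_rot: [-3.141, -0.001, -2.976]
contact_force: [0.3, -0.3, 0.0]
opening: 0.0457
```

```bash
python3 - <<'E'
from h import *
im,p=snap("w6"); t,R=pose(); print(t,R.as_euler("xyz")); print("A exp",w2p([[.5797,.1357,.066]],p))
tp,_=snap("t6","top")
o=np.zeros((520,640,3),np.uint8); o[:300]=im[:300]; x=tp[170:280,360:490]; o[300:520,:260]=cv2.resize(x,None,fx=2,fy=2,interpolation=cv2.INTER_CUBIC)
cv2.imwrite("pics/c6.png",o)
E
```

```text
[0.55843926 0.14388797 0.19829002] [-3.14136862e+00 -2.50251340e-04 -2.97598962e+00]
A exp [[301.731456   249.30115905]]
```

View pics/c6.png

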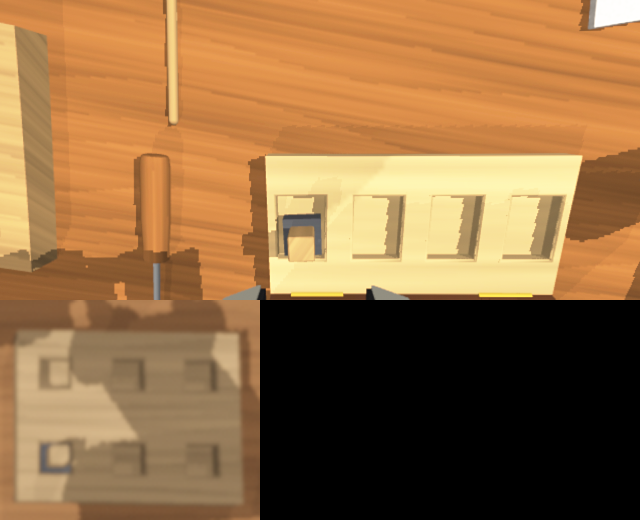

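Stop A is still in its pocket with its post top near (301,247), close to the predicted (302,249). The top view shows the first stop seated in its hole.

```bash
python3 - <<'E'
import cv2
im=cv2.imread("pics/w6.png"); cv2.imwrite("pics/c6b.png",cv2.resize(im[190:270,265:345],None,fx=6,fy=6,interpolation=cv2.INTER_NEAREST))
E
```

```text
(no output)
```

View pics/c6b.png

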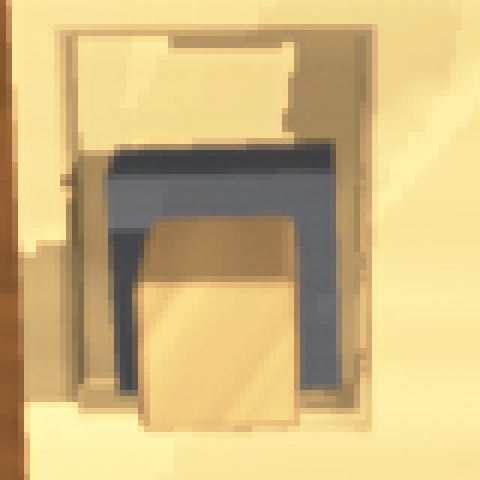

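The post's top face spans crop (137–299, 283–428), square with the view.

```bash
python3 - <<'E'
from h import *
p=load("w6")
A=quad(np.array([(137,283),(296,283),(299,428),(144,428)])/6+[265,190],.066,p)
print(delta([A[0],A[1],.036],[np.pi,0,np.pi+.165]))
E
```

```text
c [0.5798 0.1355 0.066 ] yaw 0.167 0.188 size 0.0213 0.0209
(array([-0.0196, -0.0118,  0.1624]), array([-0.01, -0.  ,  0.03]))
```

move_arm(
  deltas=[
    {"x": -0.0195,"y": -0.012,"z": 0.03,"wx": 0,"wy": 0,"wz": -0.2,"hand": 0.5},
    {"x": -0.0195,"y": -0.012,"z": 0.07,"wx": 0,"wy": 0,"wz": -0.2,"hand": 0.5},
    {"x": -0.0195,"y": -0.012,"z": 0.11,"wx": 0,"wy": 0,"wz": -0.2,"hand": 0.5},
    {"x": -0.0195,"y": -0.012,"z": 0.14,"wx": 0,"wy": 0,"wz": -0.2,"hand": 0.5},
    {"x": -0.0195,"y": -0.012,"z": 0.157,"wx": 0,"wy": 0,"wz": -0.2,"hand": 0.5},
    {"x": -0.0195,"y": -0.012,"z": 0.162,"wx": 0,"wy": 0,"wz": -0.2,"hand": 0.5},
    {"x": -0.0195,"y": -0.012,"z": 0.162,"wx": 0,"wy": 0,"wz": -0.2,"hand": 0.5},
    {"x": -0.0195,"y": -0.012,"z": 0.162,"wx": 0,"wy": 0,"wz": -0.2,"hand": 0.1},
  ],
)

```text
time: 15.22
tool_pos: [0.5807, 0.1368, 0.0375]
tool_rot: [-3.141, 0.002, -2.971]
contact_force: [-0.2, 0.0, 0.3]
opening: 0.04
```

move_arm(
  deltas=[
    {"x": 0,"y": 0,"z": 0,"wx": 0,"wy": 0,"wz": 0,"hand": 0.1},
    {"x": 0,"y": 0,"z": 0,"wx": 0,"wy": 0,"wz": 0,"hand": 0.1},
    {"x": 0,"y": 0,"z": 0,"wx": 0,"wy": 0,"wz": 0,"hand": 0.1},
    {"x": 0,"y": 0,"z": -0.02,"wx": 0,"wy": 0,"wz": 0,"hand": 0.1},
    {"x": 0,"y": 0,"z": -0.06,"wx": 0,"wy": 0,"wz": 0,"hand": 0.1},
    {"x": 0,"y": 0,"z": -0.11,"wx": 0,"wy": 0,"wz": 0,"hand": 0.1},
    {"x": 0,"y": 0,"z": -0.13,"wx": 0,"wy": 0,"wz": 0,"hand": 0.1},
    {"x": 0,"y": 0,"z": -0.13,"wx": 0,"wy": 0,"wz": 0,"hand": 0.1},
  ],
)

```text
time: 16.23
tool_pos: [0.5805, 0.1369, 0.1676]
tool_rot: [-3.142, 0.003, -2.971]
contact_force: [0.1, -0.2, -2.9]
opening: 0.022
```

```bash
python3 - <<'E'
from h import *
t,R=pose(); print(t,delta([.5,-.230,.167],[np.pi,0,np.pi+.002]))
E
```

```text
[0.58051311 0.13685015 0.16755017] (array([ 1.417e-01, -3.478e-01,  1.000e-04]), array([0.01, 0.18, 9.68]))
```

move_arm(
  deltas=[
    {"x": 0.018,"y": -0.048,"z": 0,"wx": 0,"wy": 0,"wz": 1,"hand": 0.1},
    {"x": 0.036,"y": -0.1,"z": 0,"wx": 0,"wy": 0,"wz": 3,"hand": 0.1},
    {"x": 0.055,"y": -0.15,"z": 0,"wx": 0,"wy": 0,"wz": 4,"hand": 0.1},
    {"x": 0.075,"y": -0.2,"z": 0,"wx": 0,"wy": 0,"wz": 6,"hand": 0.1},
    {"x": 0.1,"y": -0.25,"z": 0,"wx": 0,"wy": 0,"wz": 8,"hand": 0.1},
    {"x": 0.125,"y": -0.3,"z": 0,"wx": 0,"wy": 0,"wz": 9.7,"hand": 0.1},
    {"x": 0.1415,"y": -0.34,"z": 0,"wx": 0,"wy": 0,"wz": 9.7,"hand": 0.1},
    {"x": 0.1415,"y": -0.348,"z": 0.02,"wx": 0,"wy": 0,"wz": 9.7,"hand": 0.1},
  ],
)

```text
time: 17.23
tool_pos: [0.4987, -0.2332, 0.1452]
tool_rot: [-3.141, 0.0, 3.139]
contact_force: [0.5, 0.0, -1.7]
opening: 0.0216
```

move_arm(
  deltas=[
    {"x": 0,"y": 0,"z": 0.02,"wx": 0,"wy": 0,"wz": 0,"hand": 0.1},
    {"x": 0,"y": 0,"z": 0.045,"wx": 0,"wy": 0,"wz": 0,"hand": 0.1},
    {"x": 0,"y": 0,"z": 0.065,"wx": 0,"wy": 0,"wz": 0,"hand": 0.1},
    {"x": 0,"y": 0,"z": 0.07,"wx": 0,"wy": 0,"wz": 0,"hand": 0.1},
    {"x": 0,"y": 0,"z": 0.07,"wx": 0,"wy": 0,"wz": 0,"hand": 0.1},
    {"x": 0,"y": 0,"z": 0.07,"wx": 0,"wy": 0,"wz": 0,"hand": 0.1},
  ],
)

```text
time: 17.98
tool_pos: [0.5, -0.2305, 0.0767]
tool_rot: [-3.141, 0.001, -3.14]
contact_force: [-0.2, -0.1, -0.9]
opening: 0.0221
```

```bash
python3 - <<'E'
from h import *
im,p=snap("w7"); t,R=pose(); print(t,R.as_euler("xyz"),monitor.observe()["contact_force"])
cv2.imwrite("pics/c7.png",cv2.resize(im[205:295,240:480],None,fx=3.3,fy=5,interpolation=cv2.INTER_NEAREST))
E
```

```text
[ 0.50000406 -0.23052381  0.0768959 ] [-3.14091178e+00  1.21299457e-03 -3.14000938e+00] [-0.05616886 -0.44373975 -0.54043987]
```

View pics/c7.png

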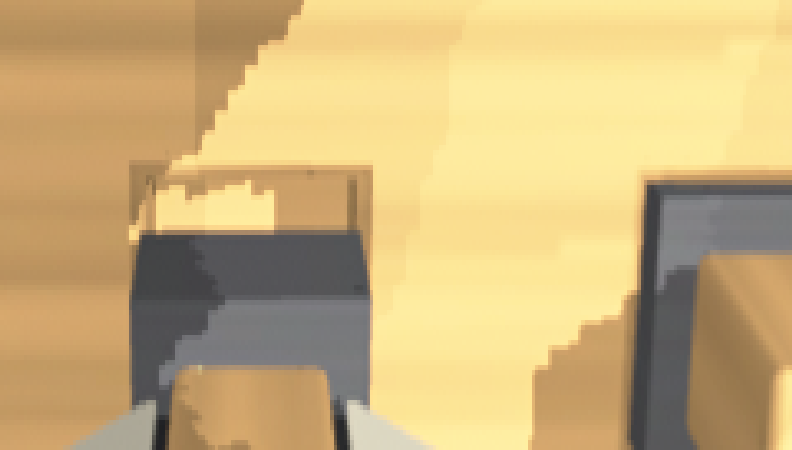

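The near mouth edge is at about (279.7–352.7, 238). The foot's top edge is at (279.4–352.4, 264.6), and the first stop stands seated to the right.

```bash
python3 - <<'E'
from h import *
p=load("w7"); t,R=pose()
M=p2w([(279.7,238.2),(352.7,238.2)],.035,p).mean(0)+[.0205,0,0]; F=p2w([(279.4,264.6),(352.4,264.6)],t[2]-.0055,p).mean(0)+[.017,0,0]
print(M,F,M-F)
E
```

```text
[ 0.50208524 -0.23039543  0.035     ] [ 0.49987854 -0.23058862  0.0713959 ] [ 0.0022067   0.00019319 -0.0363959 ]
```

move_arm(
  deltas=[
    {"x": -0.002,"y": 0.0,"z": 0,"wx": 0,"wy": 0,"wz": 0,"hand": 0.1},
    {"x": -0.002,"y": 0.0,"z": 0.006,"wx": 0,"wy": 0,"wz": 0,"hand": 0.1},
    {"x": -0.002,"y": 0.0,"z": 0.01,"wx": 0,"wy": 0,"wz": 0,"hand": 0.1},
    {"x": -0.002,"y": 0.0,"z": 0.014,"wx": 0,"wy": 0,"wz": 0,"hand": 0.1},
    {"x": -0.002,"y": 0.0,"z": 0.018,"wx": 0,"wy": 0,"wz": 0,"hand": 0.1},
    {"x": -0.002,"y": 0.0,"z": 0.021,"wx": 0,"wy": 0,"wz": 0,"hand": 0.1},
    {"x": -0.002,"y": 0.0,"z": 0.024,"wx": 0,"wy": 0,"wz": 0,"hand": 0.1},
    {"x": -0.002,"y": 0.0,"z": 0.024,"wx": 0,"wy": 0,"wz": 0,"hand": 0.1},
  ],
)

```text
time: 19.02
tool_pos: [0.5015, -0.2302, 0.052]
tool_rot: [3.141, -0.0, -3.14]
contact_force: [-0.4, 0.3, -0.8]
opening: 0.0218
```

move_arm(
  deltas=[
    {"x": 0,"y": 0,"z": 0.003,"wx": 0,"wy": 0,"wz": 0,"hand": 0.1},
    {"x": 0,"y": 0,"z": 0.006,"wx": 0,"wy": 0,"wz": 0,"hand": 0.1},
    {"x": 0,"y": 0,"z": 0.009,"wx": 0,"wy": 0,"wz": 0,"hand": 0.1},
    {"x": 0,"y": 0,"z": 0.0115,"wx": 0,"wy": 0,"wz": 0,"hand": 0.1},
    {"x": 0,"y": 0,"z": 0.0125,"wx": 0,"wy": 0,"wz": 0,"hand": 0.1},
    {"x": 0,"y": 0,"z": 0.0125,"wx": 0,"wy": 0,"wz": 0,"hand": 0.1},
  ],
)

```text
time: 19.77
tool_pos: [0.5016, -0.2303, 0.0417]
tool_rot: [-3.141, 0.001, -3.14]
contact_force: [-5.2, 2.4, 15.9]
opening: 0.0219
```

move_arm(
  deltas=[
    {"x": 0,"y": 0,"z": -0.001,"wx": 0,"wy": 0,"wz": 0,"hand": 0.5},
    {"x": 0,"y": 0,"z": -0.001,"wx": 0,"wy": 0,"wz": 0,"hand": 0.5},
    {"x": 0,"y": 0,"z": -0.001,"wx": 0,"wy": 0,"wz": 0,"hand": 0.5},
    {"x": 0,"y": 0,"z": -0.03,"wx": 0,"wy": 0,"wz": 0,"hand": 0.5},
    {"x": 0,"y": 0,"z": -0.08,"wx": 0,"wy": 0,"wz": 0,"hand": 0.5},
    {"x": -0.03,"y": 0.02,"z": -0.13,"wx": 0,"wy": 0,"wz": 0,"hand": 0.5},
    {"x": -0.07,"y": 0.03,"z": -0.13,"wx": 0,"wy": 0,"wz": 0,"hand": 0.5},
    {"x": -0.07,"y": 0.03,"z": -0.13,"wx": 0,"wy": 0,"wz": 0,"hand": 0.5},
  ],
)

```text
time: 20.78
tool_pos: [0.5734, -0.1993, 0.1696]
tool_rot: [-3.141, 0.001, -3.138]
contact_force: [-0.4, -1.0, 0.2]
opening: 0.0456
```

```bash
python3 - <<'E'
from h import *
im,p=snap("w8"); t,R=pose(); print(t)
tp,_=snap("t8","top")
o=np.zeros((540,640,3),np.uint8); o[:300]=im[:300]; o[300:540,:540]=cv2.resize(tp[130:290,100:460],None,fx=1.5,fy=1.5,interpolation=cv2.INTER_CUBIC)
cv2.imwrite("pics/c8.png",o)
E
```

```text
[ 0.57167435 -0.19959921  0.16885274]
```

View pics/c8.png

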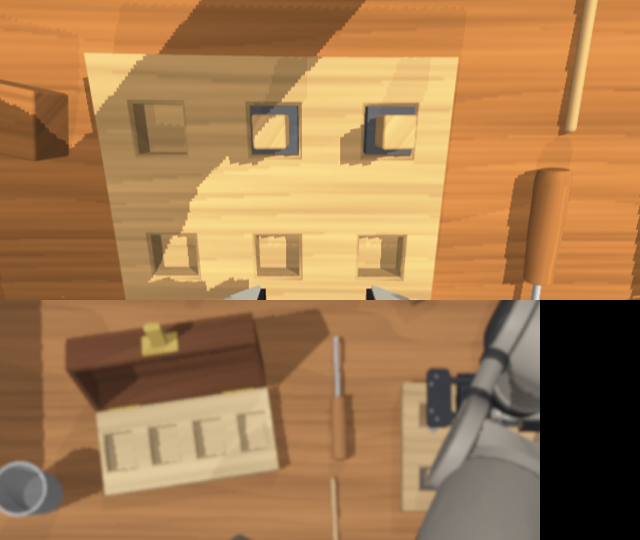

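Both stops sit in their holes, at image (270,130) and (390,130). The case is empty with its lid open, and the other things haven't moved. Next I'll close the lid.

```bash
python3 - <<'E'
from h import *
print(delta([.6825,.2565,.26],[np.pi,0,np.pi+.162]))
E
```

```text
(array([-0.1125,  0.4562, -0.0912]), array([ 0.06, -0.13, -9.16]))
```

move_arm(
  deltas=[
    {"x": 0,"y": 0.02,"z": -0.04,"wx": 0,"wy": 0,"wz": 0,"hand": 0.6},
    {"x": -0.01,"y": 0.06,"z": -0.08,"wx": 0,"wy": 0,"wz": -1,"hand": 0.6},
    {"x": -0.025,"y": 0.11,"z": -0.091,"wx": 0,"wy": 0,"wz": -2,"hand": 0.6},
    {"x": -0.04,"y": 0.16,"z": -0.091,"wx": 0,"wy": 0,"wz": -3,"hand": 0.6},
    {"x": -0.055,"y": 0.21,"z": -0.091,"wx": 0,"wy": 0,"wz": -4,"hand": 0.6},
    {"x": -0.07,"y": 0.26,"z": -0.091,"wx": 0,"wy": 0,"wz": -5,"hand": 0.6},
    {"x": -0.085,"y": 0.31,"z": -0.091,"wx": 0,"wy": 0,"wz": -6,"hand": 0.6},
    {"x": -0.1,"y": 0.36,"z": -0.091,"wx": 0,"wy": 0,"wz": -7,"hand": 0.6},
  ],
)

```text
time: 21.88
tool_pos: [0.6706, 0.1603, 0.26]
tool_rot: [-3.141, -0.002, -3.019]
contact_force: [0.5, 0.8, 0.3]
opening: 0.0553
```

move_arm(
  deltas=[
    {"x": -0.01,"y": 0.05,"z": 0,"wx": 0,"wy": 0,"wz": -1,"hand": 0.6},
    {"x": -0.0125,"y": 0.096,"z": 0,"wx": 0,"wy": 0,"wz": -2.1,"hand": 0.6},
    {"x": -0.0125,"y": 0.096,"z": 0,"wx": 0,"wy": 0,"wz": -2.1,"hand": 0.6},
    {"x": -0.0125,"y": 0.096,"z": 0,"wx": 0,"wy": 0,"wz": -2.1,"hand": 0.6},
  ],
)

```text
time: 22.38
tool_pos: [0.6713, 0.2555, 0.26]
tool_rot: [-3.141, -0.002, -2.982]
contact_force: [0.3, -0.3, 0.6]
opening: 0.0549
```

```bash
python3 - <<'E'
from h import *
print(pose()[0],delta([.682,.2565,.155],[np.pi,0,np.pi+.162]))
tp,p=snap("t9","top"); print(w2p([[.6829,.2566,.172]],p))
im,q=snap("w9"); print(w2p([[.6829,.2566,.172]],q))
o=np.vstack([im[220:480],cv2.resize(tp[110:240,130:320],None,fx=2,fy=2)[:, :380].copy() if 0 else cv2.copyMakeBorder(cv2.resize(tp[110:240,130:320],None,fx=2,fy=2),0,0,0,260,0)])
cv2.imwrite("pics/c9.png",o)
E
```

```text
[0.67131422 0.25547273 0.26001279] (array([-0.0109, -0.0006,  0.105 ]), array([-0.04, -0.09, -0.14]))
[[203.08346624 150.17720347]]
[[315.98714391 258.95543184]]
```

View pics/c9.png

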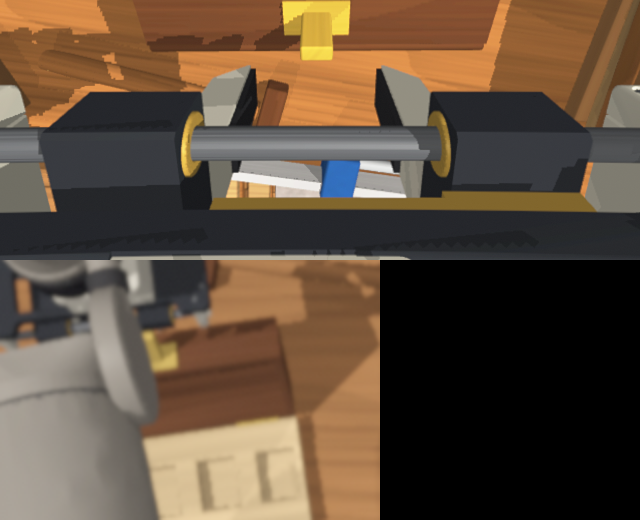

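The tongue shows at (300–333, 230–280), centred where predicted (316,259). I'll descend and grip it.

move_arm(
  deltas=[
    {"x": -0.01,"y": 0,"z": 0.03,"wx": 0,"wy": 0,"wz": 0,"hand": 0.6},
    {"x": -0.01,"y": 0,"z": 0.06,"wx": 0,"wy": 0,"wz": 0,"hand": 0.6},
    {"x": -0.01,"y": 0,"z": 0.09,"wx": 0,"wy": 0,"wz": 0,"hand": 0.6},
    {"x": -0.01,"y": 0,"z": 0.105,"wx": 0,"wy": 0,"wz": 0,"hand": 0.6},
    {"x": -0.01,"y": 0,"z": 0.105,"wx": 0,"wy": 0,"wz": 0,"hand": 0.1},
    {"x": -0.01,"y": 0,"z": 0.105,"wx": 0,"wy": 0,"wz": 0,"hand": 0.1},
    {"x": -0.01,"y": 0,"z": 0.105,"wx": 0,"wy": 0,"wz": 0,"hand": 0.1},
    {"x": -0.01,"y": 0,"z": 0.105,"wx": 0,"wy": 0,"wz": 0,"hand": 0.1},
  ],
  grip_force=15,
)

```text
time: 23.48
tool_pos: [0.6821, 0.2569, 0.157]
tool_rot: [-3.139, 0.002, -2.982]
contact_force: [0.3, -4.9, 2.7]
opening: 0.022
```

```bash
python3 - <<'E'
import numpy as np
g=np.array([-.160,.020])
def q(th): c,s=np.cos(th),np.sin(th); return np.array([g[0]*c+g[1]*s,-g[0]*s+g[1]*c])
for a,b in ((1.85,1.05),(1.05,.25),(.25,.0)):
  for th in np.arange(a-.1,b-.01,-.1) if b else (.15,.08,.03): d=q(th)-q(a); print(round(th,2),"x %.3f z %.3f"%(-d[0],-d[1]))
E
```

```text
1.75 x 0.015 z -0.006
1.65 x 0.031 z -0.010
1.55 x 0.047 z -0.012
1.45 x 0.063 z -0.013
1.35 x 0.079 z -0.012
1.25 x 0.095 z -0.010
1.15 x 0.110 z -0.006
1.05 x 0.126 z -0.000
0.95 x 0.015 z 0.007
0.85 x 0.028 z 0.015
0.75 x 0.041 z 0.025
0.65 x 0.053 z 0.036
0.55 x 0.064 z 0.048
0.45 x 0.073 z 0.061
0.35 x 0.081 z 0.075
0.25 x 0.088 z 0.090
0.15 x 0.005 z 0.015
0.08 x 0.008 z 0.026
0.03 x 0.009 z 0.034
```

move_arm(
  deltas=[
    {"x": 0.015,"y": 0,"z": -0.006,"wx": 0,"wy": 0,"wz": 0,"hand": 0.1},
    {"x": 0.031,"y": 0,"z": -0.01,"wx": 0,"wy": 0,"wz": 0,"hand": 0.1},
    {"x": 0.047,"y": 0,"z": -0.012,"wx": 0,"wy": 0,"wz": 0,"hand": 0.1},
    {"x": 0.063,"y": 0,"z": -0.013,"wx": 0,"wy": 0,"wz": 0,"hand": 0.1},
    {"x": 0.079,"y": 0,"z": -0.012,"wx": 0,"wy": 0,"wz": 0,"hand": 0.1},
    {"x": 0.095,"y": 0,"z": -0.01,"wx": 0,"wy": 0,"wz": 0,"hand": 0.1},
    {"x": 0.11,"y": 0,"z": -0.006,"wx": 0,"wy": 0,"wz": 0,"hand": 0.1},
    {"x": 0.126,"y": 0,"z": 0,"wx": 0,"wy": 0,"wz": 0,"hand": 0.1},
  ],
)

```text
time: 24.48
tool_pos: [0.5586, 0.2365, 0.158]
tool_rot: [-3.139, 0.005, -2.982]
contact_force: [1.8, -8.4, 4.9]
opening: 0.022
```

move_arm(
  deltas=[
    {"x": 0.015,"y": 0,"z": 0.007,"wx": 0,"wy": 0,"wz": 0,"hand": 0.1},
    {"x": 0.028,"y": 0,"z": 0.015,"wx": 0,"wy": 0,"wz": 0,"hand": 0.1},
    {"x": 0.041,"y": 0,"z": 0.025,"wx": 0,"wy": 0,"wz": 0,"hand": 0.1},
    {"x": 0.053,"y": 0,"z": 0.036,"wx": 0,"wy": 0,"wz": 0,"hand": 0.1},
    {"x": 0.064,"y": 0,"z": 0.048,"wx": 0,"wy": 0,"wz": 0,"hand": 0.1},
    {"x": 0.073,"y": 0,"z": 0.061,"wx": 0,"wy": 0,"wz": 0,"hand": 0.1},
    {"x": 0.081,"y": 0,"z": 0.075,"wx": 0,"wy": 0,"wz": 0,"hand": 0.1},
    {"x": 0.088,"y": 0,"z": 0.09,"wx": 0,"wy": 0,"wz": 0,"hand": 0.1},
  ],
)

```text
time: 25.48
tool_pos: [0.4696, 0.2218, 0.0658]
tool_rot: [-3.138, -0.001, -2.98]
contact_force: [1.0, -13.5, 1.7]
opening: 0.0219
```

move_arm(
  deltas=[
    {"x": 0.005,"y": 0,"z": 0.015,"wx": 0,"wy": 0,"wz": 0,"hand": 0.1},
    {"x": 0.008,"y": 0,"z": 0.026,"wx": 0,"wy": 0,"wz": 0,"hand": 0.1},
    {"x": 0.009,"y": 0,"z": 0.034,"wx": 0,"wy": 0,"wz": 0,"hand": 0.1},
    {"x": 0.009,"y": 0,"z": 0.034,"wx": 0,"wy": 0,"wz": 0,"hand": 0.6},
    {"x": 0.009,"y": 0,"z": 0.034,"wx": 0,"wy": 0,"wz": 0,"hand": 0.6},
    {"x": 0.009,"y": 0,"z": 0.034,"wx": 0,"wy": 0,"wz": 0,"hand": 0.6},
    {"x": 0.009,"y": 0,"z": 0.0,"wx": 0,"wy": 0,"wz": 0,"hand": 0.6},
    {"x": 0.009,"y": 0,"z": -0.05,"wx": 0,"wy": 0,"wz": 0,"hand": 0.6},
  ],
)

```text
time: 26.48
tool_pos: [0.4605, 0.2228, 0.1159]
tool_rot: [-3.141, -0.003, -2.981]
contact_force: [0.9, 0.9, 0.6]
opening: 0.0549
```

move_arm(
  deltas=[
    {"x": 0,"y": 0,"z": -0.05,"wx": 0,"wy": 0,"wz": 0,"hand": 0.6},
    {"x": 0.03,"y": 0,"z": -0.1,"wx": 0,"wy": 0,"wz": 0,"hand": 0.6},
    {"x": 0.06,"y": 0,"z": -0.12,"wx": 0,"wy": 0,"wz": 0,"hand": 0.6},
    {"x": 0.06,"y": 0,"z": -0.12,"wx": 0,"wy": 0,"wz": 0,"hand": 0.6},
    {"x": 0.06,"y": 0,"z": -0.12,"wx": 0,"wy": 0,"wz": 0,"hand": 0.6},
  ],
)

```text
time: 27.1
tool_pos: [0.4024, 0.2133, 0.2356]
tool_rot: [3.141, 0.001, -2.981]
contact_force: [-0.4, -0.1, -0.2]
opening: 0.0548
```

```bash
python3 - <<'E'
from h import *
tp,p=snap("t10","top"); s,_=snap("s10","scene")
o=np.vstack([cv2.resize(tp[130:290,80:540],(640,222)),s[140:380]]); cv2.imwrite("pics/c10.png",o)
E
```

```text
(no output)
```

View pics/c10.png

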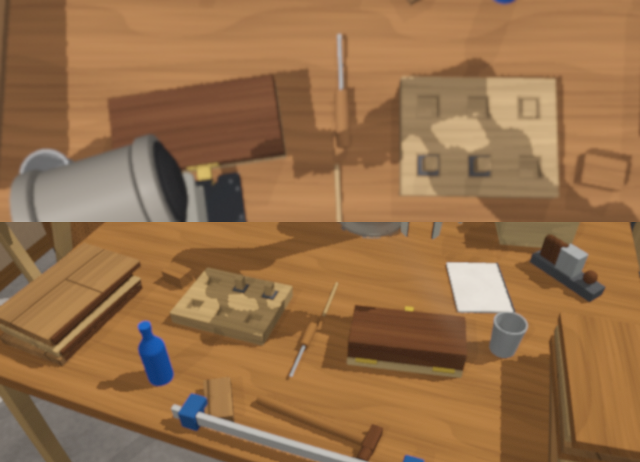

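The lid looks shut, both stops stand in the board, and the other things are in place. I'll wait a little, compare the lid pixels with the first picture, then hand in.

move_arm(
  deltas=[
    {"x": 0,"y": 0,"z": 0,"wx": 0,"wy": 0,"wz": 0,"hand": 0.6},
    {"x": 0,"y": 0,"z": 0,"wx": 0,"wy": 0,"wz": 0,"hand": 0.6},
    {"x": 0,"y": 0,"z": 0,"wx": 0,"wy": 0,"wz": 0,"hand": 0.6},
    {"x": 0,"y": 0,"z": 0,"wx": 0,"wy": 0,"wz": 0,"hand": 0.6},
    {"x": 0,"y": 0,"z": 0,"wx": 0,"wy": 0,"wz": 0,"hand": 0.6},
    {"x": 0,"y": 0,"z": 0,"wx": 0,"wy": 0,"wz": 0,"hand": 0.6},
    {"x": 0,"y": 0,"z": 0,"wx": 0,"wy": 0,"wz": 0,"hand": 0.6},
    {"x": 0,"y": 0,"z": 0,"wx": 0,"wy": 0,"wz": 0,"hand": 0.6},
  ],
)

```text
time: 28.2
tool_pos: [0.402, 0.2132, 0.2358]
tool_rot: [3.142, 0.0, -2.981]
contact_force: [0.5, -0.6, -0.5]
opening: 0.0553
```

```bash
python3 - <<'E'
from h import *
s,_=snap("s11","scene"); a=cv2.imread("pics/scene0.png"); b=cv2.imread("pics/s10.png")
g=lambda i:cv2.cvtColor(i,cv2.COLOR_BGR2GRAY).astype(np.float32)
for n,(y0,y1,x0,x1) in dict(lid=(222,302,340,475),board=(185,262,168,296)).items():
    c=lambda u,v:(np.abs(g(u)-g(v))[y0:y1,x0:x1].mean(), cv2.phaseCorrelate(g(u)[y0:y1,x0:x1],g(v)[y0:y1,x0:x1]))
    print(n,"vs start",c(a,s),"vs 1s ago",c(b,s))
cv2.imwrite("pics/c11.png",cv2.resize(np.hstack([s[185:305,165:325],s[185:305,335:495]]),None,fx=2.5,fy=2.5,interpolation=cv2.INTER_CUBIC))
E
```

```text
lid vs start (np.float32(3.6346297), ((0.5451764645593471, -0.013271098333603959), 0.6933763502262257)) vs 1s ago (np.float32(0.7127778), ((0.463150121136934, 0.04408100432866746), 0.9965781084696452))
board vs start (np.float32(20.148132), ((-0.055891531597353605, 0.043997522966201075), 0.4897710833698511)) vs 1s ago (np.float32(0.68161523), ((0.03736001539541434, -0.02255784053622989), 0.9916520059108734))
```

View pics/c11.png

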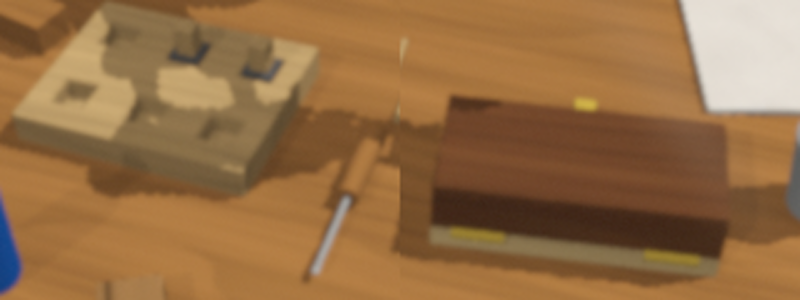

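Both stops stand upright and flush in the board, and the lid is fully shut, with no vertical shift from the start picture.

```bash
python3 -c "
from cell import robot; print(robot.hand_in())"
```

```text
the job is handed in; nothing more can be done
None
```

I opened the lid past vertical so it stayed open by itself, and plugged both bench stops present (there were only two) into the near-row holes at the chisel end and in the middle. I then swung the lid shut by its tongue and handed in at about 28 s of the 210 s.

- **Stops:** each one met the hole bottom, with 22 N and 16 N of push and the foot at the expected depth. The last pictures show both upright in their holes. I did not measure their final depth or centring after letting go.
- **Lid:** the last scene picture matches the start picture, with no vertical shift, and the lid was not moving.
- **Other things:** the chisel, pencil, offcut and jar look unmoved in the last pictures. I judged this by eye, not by measurement.
- **Robot:** the gripper was clear, with the measured contact force near zero.
- **Refused and disagreeing:** the first move call was refused for missing keys and changed nothing. The top camera put the board and case about 5 mm nearer the robot (x) than the wrist camera, so I aligned each stop from the wrist view. No check failed.

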